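# Rebuild the masonry saw's spindle

### The arm

A 7-joint arm with a two-finger parallel gripper is mounted at the origin on the work surface. World frame = base frame: x ahead of the robot, y to its left, z up, the work surface at z = 0. Lengths are in m, angles in rad, forces in N, time in s.
With the tool pointing down it reaches from about 0.35 to 0.9 m from the base axis. Payload 8.1 kg.
Tool frame: the origin (TCP) lies at the very end of the fingers, on their centre line; the grasp point (between the pads) lies 19 mm behind it (bot.grasp_offset is the distance from the TCP to the grasp point, in m); z points along the fingers, y is the direction in which the jaws open and shut (so a half turn about z gives the same grasp; the last joint's range is limited). The gripper opens to 85 mm and grips with 20 to 120 N. Pads are 22 mm wide; open, the fingers measure 114 mm over their backs; the gripper's body (76 mm by 85 mm) begins 54 mm behind the grasp point. The pads swing forward as they close: fully open they stand 13 mm farther back than shut.
Start: joints at [-1.425, 0.434, 0.025, 1.573, -0.012, 1.134, -0.075], TCP at [0.154, 0.606, 0.231] pointing down, gripper open.
Joint ranges: [-2.62, 2.62], [-0.44, 2.09], [-1.27, 1.32], [0.08, 2.57], [-1.32, 4.46], [0.12, 2], [-2.74, 2.74]. Speed limits (rad/s): [2.22, 2.22, 3.01, 3.01, 3.14, 3.14, 3.14].

### API

Orientations are given as a rotation vector (axis times angle).
In Python, from cell import bot, claw, readout, vision gives the robot as it stands. The module is installed in compiled form; this text tells all that it offers. Calls block until the motion is done:
- bot.move_ptp(position, orientation): joint-space move of the TCP to a pose.
- bot.line_to(position, ori=None, velocity=0.15): straight line of the TCP; ori=None keeps the orientation; velocity is the mean speed in m/s.
- bot.goto_joints(angles): joint-space move.
- claw.grip(opening, strength=None): finger opening in m; strength is the grip in N (None keeps the last); returns when the fingers have stopped.
- bot.sleep(seconds).
- bot.inverse_kinematics(position, orientation): joint angles nearest the present ones, or None.
- readout.state(): the state.
- vision.capture(name): name is "scene" or "top" or "wrist"; returns a dict with "frame" (480x640x3 uint8, blue, green, red), "fx", "fy", "cx", "cy" (pixels), "cam_to_world" (4x4, takes a point from camera to world coordinates); the wrist camera has in their place "mount" (4x4, takes a point from camera to tool coordinates, whose origin is the TCP and whose axes are the flange's). Camera axes: x right, y down, z forward; pixel columns grow to the right and rows downward; lengths in m; the calibration is good to about 2 mm. A picture is of the moment at which its call begins: read the wrist's pose just before it. There is no depth.
A pose or a line that the arm cannot do raises bot.PlanningError and nothing moves.
- bot.hand_in(): hands the job in, once; it reports no verdict.
The state is a dict: "t": time; "joint_positions": joint angles; "joint_vel": joint speeds; "joint_efforts": joint torques, N m; "tool_pos": TCP position; "orientation": TCP orientation; "ft_force": force on the tool from outside, world axes, zero at the start; "moment": the same for the moment, N m; "finger_gap": finger opening in m.
Only numpy, scipy, OpenCV 4.12 (cv2) and the standard library are available. Lean on these libraries where they do the work, as an engineer would, in place of code of your own. Each camera call takes 0.05 s, during which the arm holds its last target.

### The job

Rebuild the saw's spindle, which stands upright in its grey block: slip onto it, from the bottom up, the wide flat flange, the new full-size cutting wheel with its hub upward, the round collar and last the hexagonal collar. Lower each one until it rests on what is beneath it, without letting it drop. Leave the worn, smaller wheel, the grease tin and the wrench where they are.

Things in the scene. Friction and masses are not known exactly. Their poses are not given: they have to be found in the camera images.
- seat (a point): Spindle block, fixed, at any place among the parts: a grey square block 90 x 90 mm, 22 mm high, with a 42 mm diameter shoulder 6 mm high on it and an upright bare metal post, 18 mm in diameter, rising 60 mm above the shoulder (its top 8 mm taper to 10 mm diameter). This point is on the post's axis at the top of the shoulder, 28 mm above the bench, where the first part rests; post top is 60 mm above this point. z is up, x and y are square to the block's sides.
- flange_c (a point): Wide flange, goes on first: flat plain steel ring, 64 mm outside diameter, 12 mm thick, 24 mm bore right through (3 mm clearance all round the post). Lies flat; point at its centre, half-way up; z up along the bore.
- wheel_c (a point): New full-size cutting wheel, goes on second: steel disc 110 mm diameter, 4 mm thick, with dark slots round the rim and on top a dark round hub 40 mm in diameter rising 16 mm above the disc (20 mm high in all), 24 mm bore right through. Lies flat, hub up; grasp it by the hub. Point on the axis, half-way up (10 mm above its underside, 10 mm below the hub's top); z up.
- collar_c (a point): Round collar, goes on third: plain steel ring 46 mm outside diameter, 18 mm high, 24 mm bore right through. Lies flat; point at its centre, half-way up; z up.
- hex_c (a point): Hexagonal collar, goes on last: plain steel hexagon 36 mm across flats, 22 mm high, with a smooth, unthreaded hexagonal bore 24 mm across flats right through, so that it only slips on. Once home it covers the post's top 10 mm. Lies flat; point at its centre, half-way up; its x axis is square to one pair of flats (others every 60 degrees); z up.
- worn_wheel_c (a point): Worn cutting wheel, leave alone: like the new wheel with the same 40 mm hub, 20 mm high in all, but its disc is only 82 mm in diameter. Point on the axis, half-way up.
- tin_c (a point): Grease tin, leave alone: closed round metal tin, 60 mm diameter, 45 mm high, no bore. Point at its centre, half-way up.
- wrench: Wrench, about 180 mm long, leave alone: lies flat on the bench at the right-hand edge of the parts (as seen from the robot). Origin near its middle on the underside, x along its length.
There are look-alikes about, which are no part of the job. What is shaped like the part that bears seat but brown or orange is not meant.

How it is judged:
By the outcome, as a careful person would: the job done as asked, in the order asked, and still so for the second after the job is handed in, with the robot touching nothing.
It also fails if it takes over 109 s, if anything falls off the work surface, if the arm or the gripper's body presses on something with over 40 N, if the wrist force passes 120 N, or if a joint passes its speed limit or range.

## Working session

There is one attempt and no reset: what is moved stays moved. The work goes in short steps, each a Python script; the robot and the scene stay as the last script left them, time stands still between calls to the robot, and variables do not carry over. Pictures are saved under pics/ and viewed, and the job is handed in when it is done.

```bash
mkdir -p pics; ls; python3 - <<'E'
from cell import bot, claw, readout, vision
import cv2, numpy as np
np.set_printoptions(precision=4,suppress=True)
for n in("scene","top","wrist"):
    s=readout.state()
    c=vision.capture(n); cv2.imwrite(f"pics/{n}0.png",c["frame"])
    print(n,c["fx"],c["fy"],c["cx"],c["cy"]); print(c.get("cam_to_world",c.get("mount")))
print({k:(np.array(v)) for k,v in s.items()})
E
```

```text
pics
scene 582.2330328483157 582.2330328483157 310.8620594053381 244.03275039696587
[[ 0.1804  0.6989 -0.6921  1.4163]
 [ 0.9836 -0.133   0.1221 -0.1859]
 [-0.0067 -0.7028 -0.7114  0.8503]
 [ 0.      0.      0.      1.    ]]
top 578.0990588970672 578.0990588970672 314.2227015328597 236.3420704195877
[[-0.0263 -0.9882  0.1512  0.4134]
 [-0.9997  0.026  -0.004  -0.0353]
 [-0.     -0.1513 -0.9885  1.347 ]
 [ 0.      0.      0.      1.    ]]
wrist 430.55558994534306 430.55558994534306 318.35802710231644 237.64484764808307
[[ 0.0005 -0.959  -0.2835  0.0715]
 [ 1.      0.0003  0.0006  0.0002]
 [-0.0005 -0.2835  0.959  -0.1421]
 [ 0.      0.      0.      1.    ]]
{'t': array(0.1), 'joint_positions': array([-1.4246,  0.4351,  0.025 ,  1.574 , -0.0116,  1.134 , -0.0751]), 'joint_vel': array([ 0.0009, -0.0005, -0.0013, -0.0055, -0.0022, -0.0022,  0.001 ]), 'joint_efforts': array([  0.0028, -67.1758,   1.0279, -31.69  ,   0.0157,   0.0072,
        -0.    ]), 'tool_pos': array([0.1538, 0.6053, 0.2306]), 'orientation': array([-0.3899, -3.1173,  0.0023]), 'ft_force': array([ 0.5408, -0.5975, -0.8814]), 'moment': array([-0.0179,  0.0323, -0.0396]), 'finger_gap': array(0.0853)}
```

View pics/scene0.png

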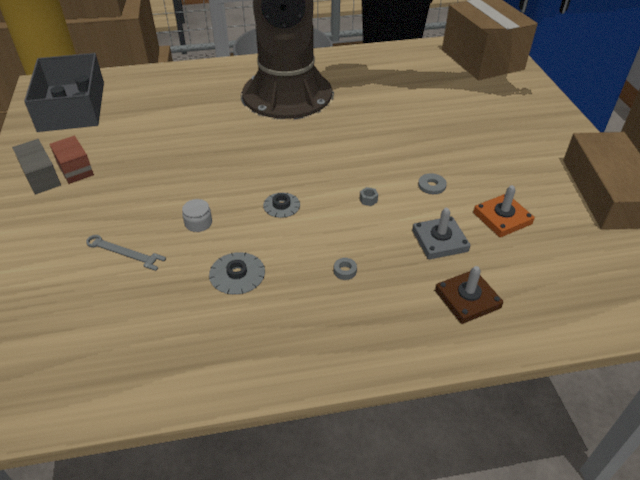

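View pics/top0.png

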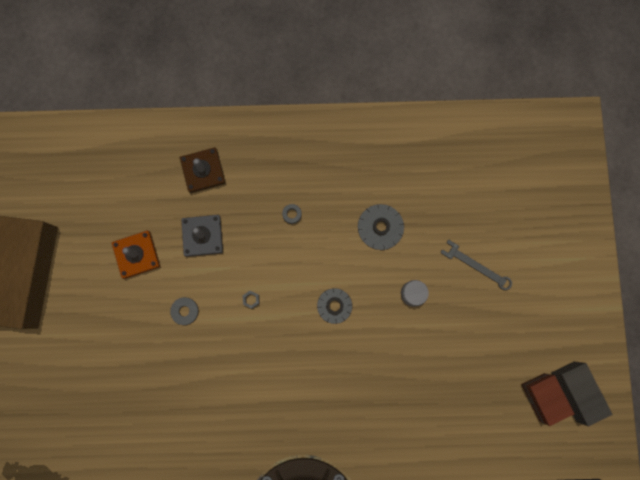

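The scene view shows the grey block at (441,236), flange (432,183), new wheel (237,272), round collar (345,268), hex (369,196), worn wheel (281,204), tin (197,215) and wrench (125,250). The brown and orange blocks are decoys. Next I'll enlarge crops of both views.

```bash
python3 - <<'E'
import cv2
t=cv2.imread("pics/top0.png"); s=cv2.imread("pics/scene0.png")
cv2.imwrite("pics/t_crop.png",cv2.resize(t[190:340,160:420],None,fx=3,fy=3,interpolation=cv2.INTER_CUBIC))
cv2.imwrite("pics/s_crop1.png",cv2.resize(s[160:300,320:500],None,fx=4,fy=4,interpolation=cv2.INTER_CUBIC))
cv2.imwrite("pics/s_crop2.png",cv2.resize(s[180:300,200:390],None,fx=4,fy=4,interpolation=cv2.INTER_CUBIC))
E
```

```text
(no output)
```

View pics/t_crop.png

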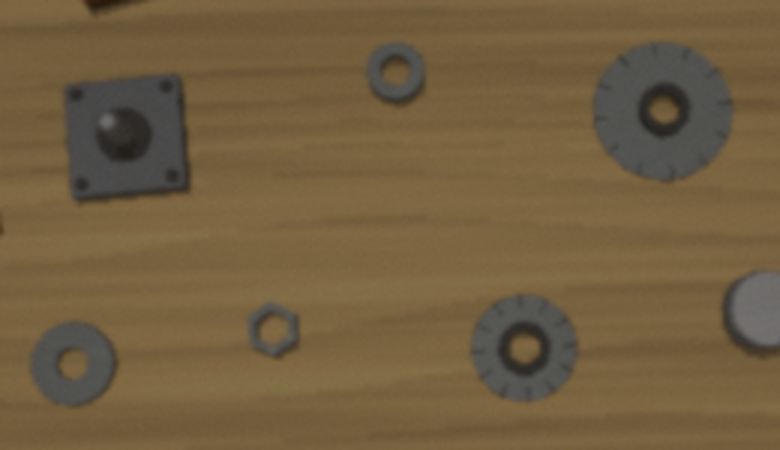

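View pics/s_crop1.png

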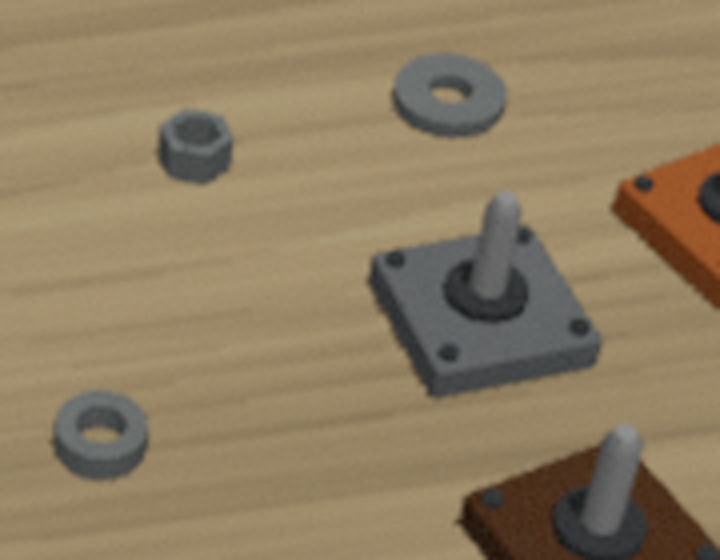

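View pics/s_crop2.png

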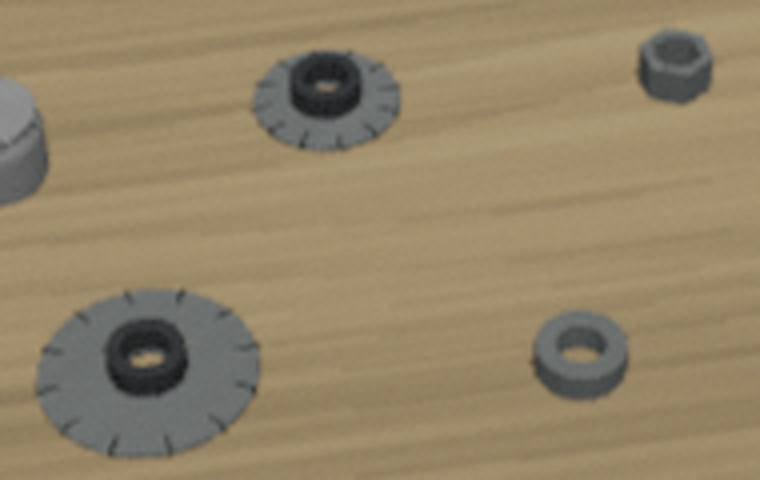

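```bash
cat > h.py <<'E'
import numpy as np, cv2
from scipy.spatial.transform import Rotation as R
from cell import bot, claw, readout, vision
np.set_printoptions(precision=4,suppress=True)
CAM={"scene":(582.233,310.862,244.0328,np.array([[0.1804,0.6989,-0.6921,1.4163],[0.9836,-0.133,0.1221,-0.1859],[-0.0067,-0.7028,-0.7114,0.8503]])),
"top":(578.099,314.2227,236.3421,np.array([[-0.0263,-0.9882,0.1512,0.4134],[-0.9997,0.026,-0.004,-0.0353],[0,-0.1513,-0.9885,1.347]]))}
def ray(cam,uv):
    f,cx,cy,T=cam; d=T[:3,:3]@np.array([(uv[0]-cx)/f,(uv[1]-cy)/f,1.]); return T[:3,3],d/np.linalg.norm(d)
def tri(rays):
    A=np.zeros((3,3));b=np.zeros(3)
    for o,d in rays:
        P=np.eye(3)-np.outer(d,d);A+=P;b+=P@o
    x=np.linalg.solve(A,b); return x,[np.linalg.norm((np.eye(3)-np.outer(d,d))@(x-o)) for o,d in rays]
def atz(r,z): o,d=r; return o+d*(z-o[2])/d[2]
def down(yaw):  # tool down, tool y axis at angle yaw(+90) ; tool x = (cos yaw, sin yaw)
    c,s=np.cos(yaw),np.sin(yaw)
    return R.from_matrix(np.array([[c,s,0],[s,-c,0],[0,0,-1]])).as_rotvec()
def wcap(name):
    s=readout.state(); c=vision.capture("wrist"); cv2.imwrite(f"pics/{name}.png",c["frame"])
    T=np.eye(4);T[:3,:3]=R.from_rotvec(s["orientation"]).as_matrix();T[:3,3]=s["tool_pos"]
    M=T@c["mount"]; np.save(f"pics/{name}.npy",M); return c,M
def wcam(name): return (430.5556,318.358,237.6448,np.load(f"pics/{name}.npy"))
E
python3 - <<'E'
from h import *
T=lambda u,v:((u+.5)/3-.5+160,(v+.5)/3-.5+190)
S1=lambda u,v:((u+.5)/4-.5+320,(v+.5)/4-.5+160)
S2=lambda u,v:((u+.5)/4-.5+200,(v+.5)/4-.5+180)
for n,t,s in [("flange",T(74,363),S1(450,90)),("collar",T(397,71),S1(101,424)),("collar",T(397,71),S2(581,344)),("hub",T(665,109),S2(147,349)),("hex",T(274,329),S1(197,128)),("hex",T(274,329),S2(677,53)),("post",T(108,121),S1(504,198))]:
    x,r=tri([ray(CAM["top"],t),ray(CAM["scene"],s)]);print(n,x,r)
for n,uv in [("c1",(67,87)),("c2",(181,74)),("c3",(189,187)),("c4",(75,198))]:
    print(n,atz(ray(CAM["top"],T(*uv)),.022))
x=atz(ray(CAM["top"],T(800,310)),.045);print("tin~",x)
print("worn",atz(ray(CAM["top"],T(524,347)),.02),"orange",atz(ray(CAM["top"],(135,254)),.022),"brown",atz(ray(CAM["top"],(203,170)),.022))
E
```

```text
flange [0.4536 0.2634 0.0075] [np.float64(0.0011251722693607768), np.float64(0.0011251722693607063)]
collar [0.6734 0.011  0.0144] [np.float64(0.0009803534131824713), np.float64(0.0009803534131824648)]
collar [0.6734 0.011  0.0144] [np.float64(0.0009803534131824713), np.float64(0.0009803534131824648)]
hub [ 0.6376 -0.1971  0.0148] [np.float64(0.0010712000089915215), np.float64(0.0010712000089914625)]
hex [0.4749 0.1089 0.0217] [np.float64(0.0015756325115574195), np.float64(0.001575632511557489)]
hex [0.4751 0.1092 0.0182] [np.float64(0.001485325762177274), np.float64(0.0014853257621772885)]
post [0.6274 0.2215 0.0859] [np.float64(0.0002604517786996402), np.float64(0.00026045177869963063)]
c1 [0.6658 0.2662 0.022 ]
c2 [0.6738 0.1777 0.022 ]
c3 [0.5851 0.1716 0.022 ]
c4 [0.5788 0.2593 0.022 ]
tin~ [ 0.4773 -0.2888  0.045 ]
worn [ 0.4561 -0.0823  0.02  ] orange [0.5857 0.3739 0.022 ] brown [0.7813 0.2176 0.022 ]
```

```bash
python3 - <<'E'
from h import *
o=down(np.pi/2)
for p in [(0.54,0.24,0.26),(.628,.222,.2),(.454,.263,.2),(.475,.109,.2),(.674,.011,.2),(.638,-.197,.2)]:
    print(p,bot.inverse_kinematics(p,o))
bot.move_ptp([0.54,0.24,0.26],o); wcap("w1"); print(readout.state()["t"])
bot.move_ptp([0.628,0.18,0.20],o); wcap("w2"); print(readout.state()["t"])
E
```

```text
(0.54, 0.24, 0.26) [-0.8987  0.381   0.5484  1.6511 -0.2122  1.1694 -0.2988]
(0.628, 0.222, 0.2) [-0.7809  0.5701  0.5788  1.536  -0.3318  1.1349 -0.1335]
(0.454, 0.263, 0.2) [-1.0085  0.3173  0.4938  1.8883 -0.1791  0.9793 -0.4352]
(0.475, 0.109, 0.2) [-0.8305  0.2634  0.6162  1.9785 -0.1854  0.9547 -0.1227]
(0.674, 0.011, 0.2) [-0.5525  0.6277  0.7647  1.5225 -0.4561  1.1764  0.2941]
(0.638, -0.197, 0.2) [-0.4109  0.7777  1.1618  1.5542 -0.7316  1.3003  0.8487]
2.125
2.7333
```

View pics/w1.png

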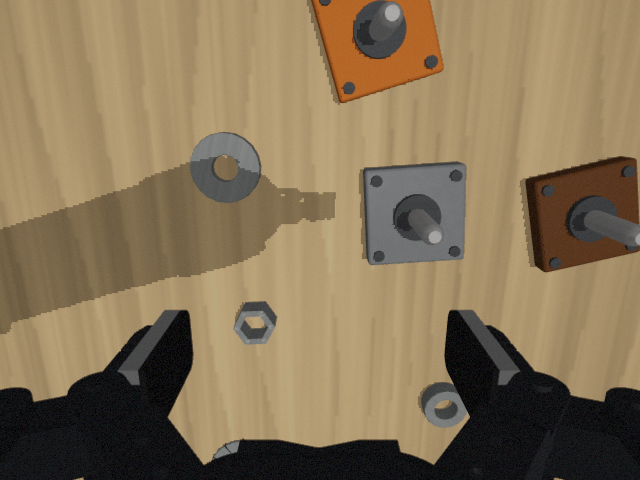

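View pics/w2.png

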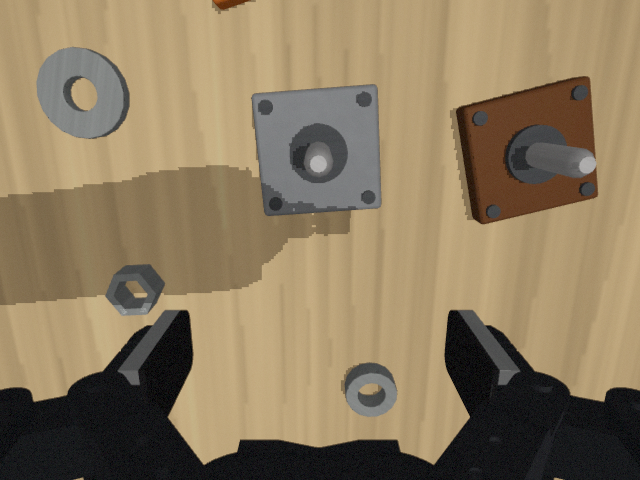

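w1 and w2 each show the grey block, flange, hex and round collar. In w1 the post tip is near (434,237), in w2 near (318,163). I'll enlarge them.

```bash
cat >> h.py <<'E'
def crops(name,specs,out,k=5,w=80):
    im=cv2.imread(f"pics/{name}.png"); t=[]
    for (u,v) in specs:
        c=cv2.resize(im[v-w//2:v+w//2,u-w//2:u+w//2],None,fx=k,fy=k,interpolation=cv2.INTER_CUBIC)
        for i in range(0,w,10):
            cv2.putText(c,str(u-w//2+i),(i*k,8),0,.3,(0,0,255),1);cv2.putText(c,str(v-w//2+i),(0,i*k+4),0,.3,(0,0,255),1)
            cv2.line(c,(i*k,10),(i*k,14),(0,0,255),1); cv2.line(c,(20,i*k),(24,i*k),(0,0,255),1)
        t.append(c)
    cv2.imwrite(f"pics/{out}.png",np.hstack(t))
E
python3 - <<'E'
from h import *
crops("w1",[(415,213),(226,167)],"w1a",4,100)
crops("w1",[(256,322),(442,404)],"w1b")
crops("w2",[(318,152),(83,92)],"w2a",4,100)
crops("w2",[(135,290),(371,390)],"w2b")
E
```

```text
(no output)
```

View pics/w1a.png

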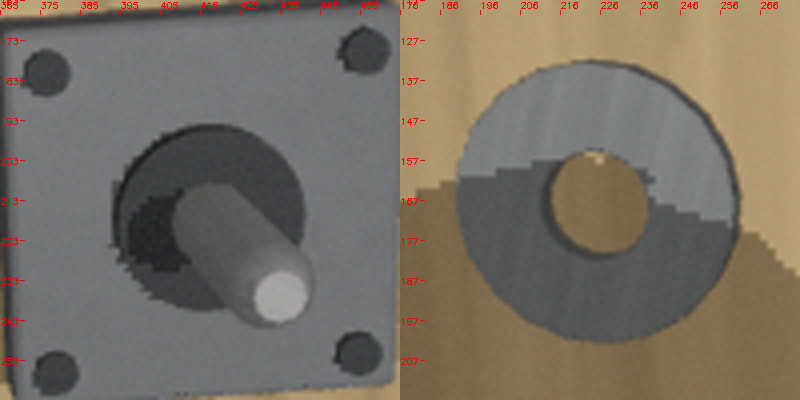

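View pics/w1b.png

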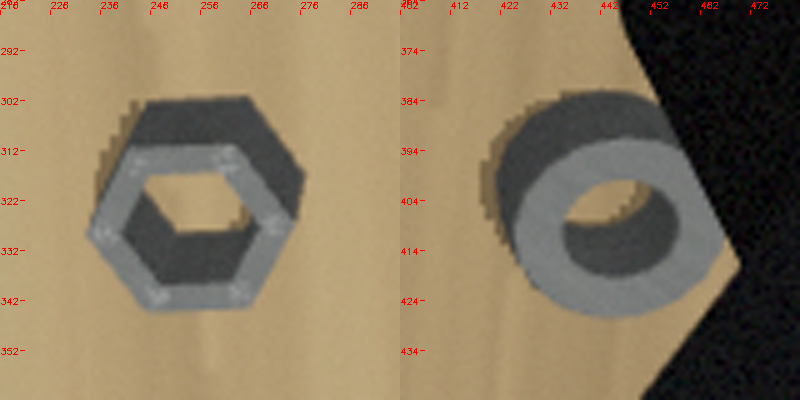

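View pics/w2a.png

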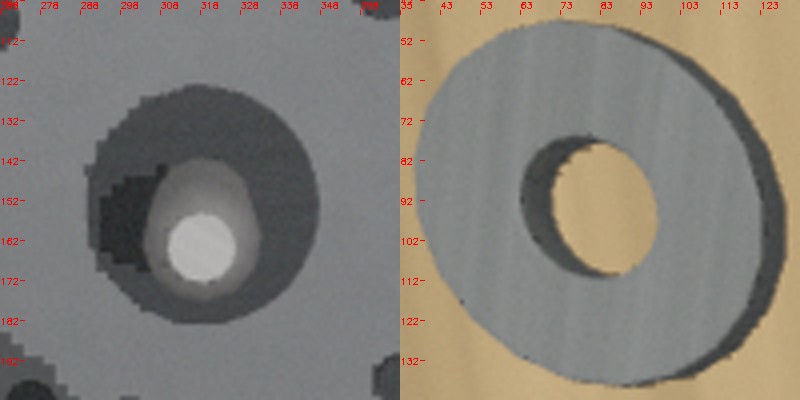

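View pics/w2b.png

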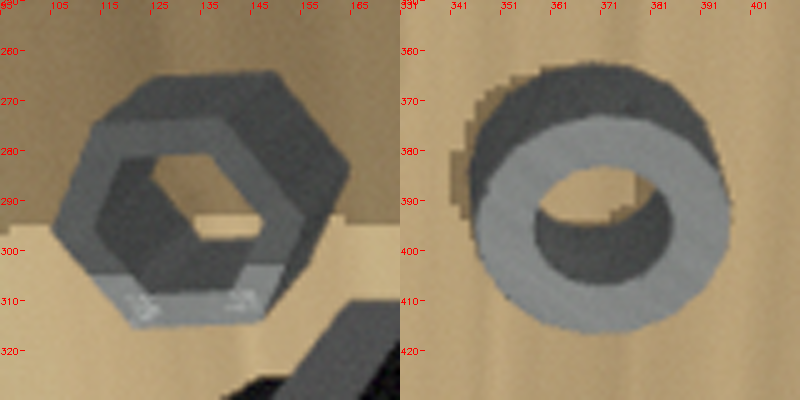

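```bash
python3 - <<'E'
from h import *
a,b=wcam("w1"),wcam("w2")
for n,p,q in [("post",(434.6,236.9),(317.9,163.1)),("flange",(224.7,167.2),(79.8,92.9)),("hex",(253.9,327.0),(130.2,294.0)),("collar",(445.8,409.4),(371.3,394.6))]:
    x,r=tri([ray(a,p),ray(b,q)]); print(n,x,np.array(r))
H=.022
V1=[(88,235),(128,146),(240,144),(296,220),(250,307),(148,310)]
V2=[(52,228),(92,124),(222,118),(305,215),(264,318),(133,329)]
for c,V,u,v in[(a,V1,216,282),(b,V2,95,250)]:
    P=np.array([atz(ray(c,(u+x/5-.4,v+y/5-.4)),H)[:2] for x,y in V])
    d=np.roll(P,-1,0)-P; ang=np.degrees(np.arctan2(d[:,1],d[:,0]))
    print(P.mean(0),np.linalg.norm(d,axis=1)*1e3,ang%60)
# block top corners in w2 (z=.022)
for uv in [(252,94),(377,84),(381,207),(265,215)]: print(atz(ray(b,uv),.022))
E
```

```text
post [0.6283 0.2226 0.0883] [0.0001 0.0001]
flange [0.4552 0.2645 0.0112] [0.0003 0.0003]
hex [0.4773 0.1106 0.0221] [0.0001 0.0001]
collar [0.675  0.0129 0.018 ] [0.0001 0.0001]
[0.4773 0.1104] [21.0825 21.7042 19.3338 21.4265 20.2599 19.8417] [5.5053 1.3354 2.6662 3.4086 2.1035 3.798 ]
[0.4772 0.1103] [19.9853 20.7751 20.1712 20.1492 21.7187 20.873 ] [3.6881 2.8291 4.3415 4.6274 5.2458 0.9213]
[0.5818 0.2632 0.022 ]
[0.6695 0.2698 0.022 ]
[0.676 0.182 0.022]
[0.5879 0.1757 0.022 ]
```

Heights check out: post top 88.3 mm, flange 11.2, hex 22.1, collar 18.0, with flats at about 3.4°. A view at another yaw will separate the camera-mount bias from the true positions.

```bash
python3 - <<'E'
from h import *
for y in(0,np.pi):
    print(bot.inverse_kinematics([.6,.222,.2],down(y)))
try:
    bot.move_ptp([.60,.225,.2],down(0.))
except bot.PlanningError as e: print(e); bot.move_ptp([.60,.222,.2],down(np.pi))
wcap("w3"); s=readout.state();print(s["t"],s["orientation"],s["tool_pos"])
E
```

```text
[-1.0172  0.6298  0.9503  1.6246 -0.5461  1.1751 -1.5112]
[-0.5305  0.4833  0.1382  1.582  -0.0726  1.0813  1.197 ]
4.0667 [-3.141  -0.0026 -0.0002] [0.5999 0.2252 0.2003]
```

View pics/w3.png

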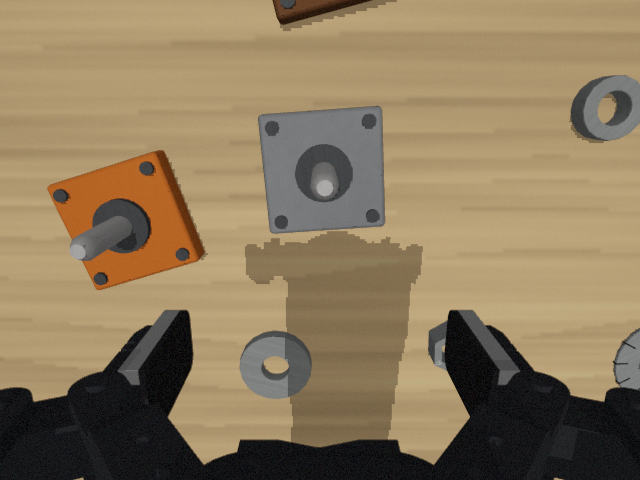

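w3 shows the post top near (324,187) and the flange top near (276,365).

```bash
python3 - <<'E'
from h import *
crops("w3",[(322,180),(276,365)],"w3a",4,100)
E
```

```text
(no output)
```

View pics/w3a.png

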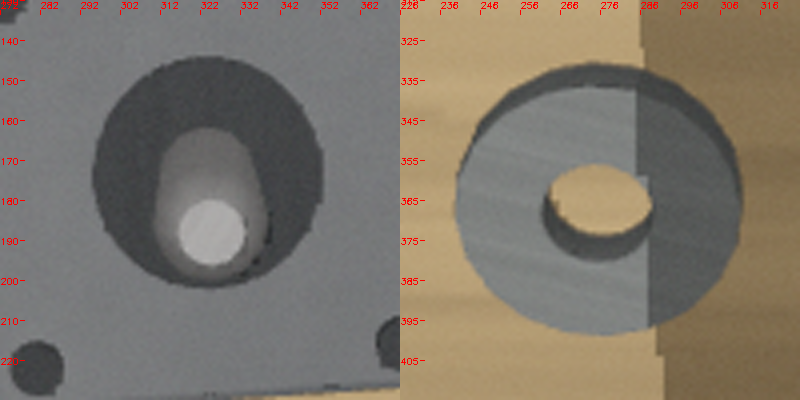

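```bash
python3 - <<'E'
from h import *
from scipy.optimize import least_squares
obs=[("w1",0,(434.6,236.9)),("w2",0,(317.9,163.1)),("w3",0,(324.6,187.6)),
("w1",1,(224.7,167.2)),("w2",1,(79.8,92.9)),("w3",1,(275.1,367.6))]
Z=[.088,.012]
c=wcam("w3");print(atz(ray(c,(324.6,187.6)),.088),atz(ray(c,(275.1,367.6)),.012))
M=np.array([[0,-.959,-.2835],[1,0,0],[0,-.2835,.959]])
def f(x):
    r=[]
    for n,i,uv in obs:
        c=wcam(n); Rt=c[3][:3,:3]@M.T
        p=np.r_[x[2*i:2*i+2],Z[i]]-np.r_[0,0,0]
        q=c[3][:3,:3].T@(p-c[3][:3,3]-Rt@x[4:7])
        r+=[c[0]*q[0]/q[2]+c[1]-uv[0],c[0]*q[1]/q[2]+c[2]-uv[1]]
    return r
s=least_squares(f,[.628,.222,.455,.264,0,0,0]);print(s.x*1e3,np.array(s.fun))
E
```

```text
[0.6285 0.2221 0.088 ] [0.456  0.2634 0.012 ]
[628.0705 222.1152 455.2562 263.9044  -0.4703  -0.2071  -0.1671] [-0.0591 -0.3374 -0.0573  0.0024  0.2483 -0.1049  0.0259  0.5613  0.1067
 -0.1617 -0.3659  0.1898]
```

Mount bias is under 0.5 mm, so I'm picking the flange.

```bash
cat >> h.py <<'E'
def st(tag=""):
    s=readout.state(); print(tag,"t%.2f"%s["t"],"tcp",np.array(s["tool_pos"]),"F",np.array(s["ft_force"]).round(1),"gap %.4f"%s["finger_gap"]); return s
def lower(x,y,z0,z1,fmax=6,step=.001,v=.03):
    """from z0 to z1 stepwise, stop when upward force rises over fmax"""
    f0=readout.state()["ft_force"][2]; z=z0
    while z>z1+1e-6:
        z=max(z-step,z1); bot.line_to([x,y,z],velocity=v)
        f=readout.state()["ft_force"][2]-f0
        if abs(f)>fmax: print("contact z %.4f f %.1f"%(z,f)); return z
    print("no contact to %.4f, f %.1f"%(z,f)); return z
E
python3 - <<'E'
from h import *
o=down(np.pi/2); x,y=.4553,.2639
bot.move_ptp([x,y,.10],o); st()
bot.line_to([x,y,.02],velocity=.15); st()
lower(x,y,.02,-.003,step=.004,v=.06)
claw.grip(.055,50); st("grip")
bot.sleep(.2); st()
bot.line_to([x,y,.06],velocity=.1); st("lift"); wcap("w4")
E
```

```text
t5.18 tcp [0.4562 0.2637 0.1004] F [-0.5 -0.1  0.2] gap 0.0855
 t5.87 tcp [0.456  0.2638 0.0204] F [ 0.8 -1.   1.1] gap 0.0855
no contact to -0.0030, f -2.3
grip t7.73 tcp [ 0.4551  0.2639 -0.0022] F [-5.1 -1.7 14. ] gap 0.0621
 t7.93 tcp [ 0.4552  0.2639 -0.0022] F [-3.1 -1.5 13.3] gap 0.0616
lift t8.72 tcp [0.4549 0.2638 0.0596] F [ 0.1  0.4 -2.7] gap 0.0619
```

View pics/w4.png

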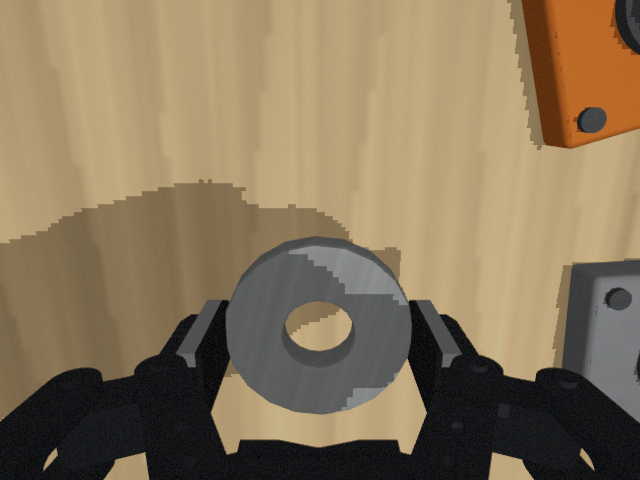

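The flange is held level, with its top bore rim centred near (318,333). I'll compute its offset from the TCP before placing.

```bash
python3 - <<'E'
from h import *
crops("w4",[(319,330)],"w4a",3,200)
print(atz(ray(wcam("w4"),(318,333.5)),.0738))
E
```

```text
[0.4554 0.265  0.0738]
```

View pics/w4a.png

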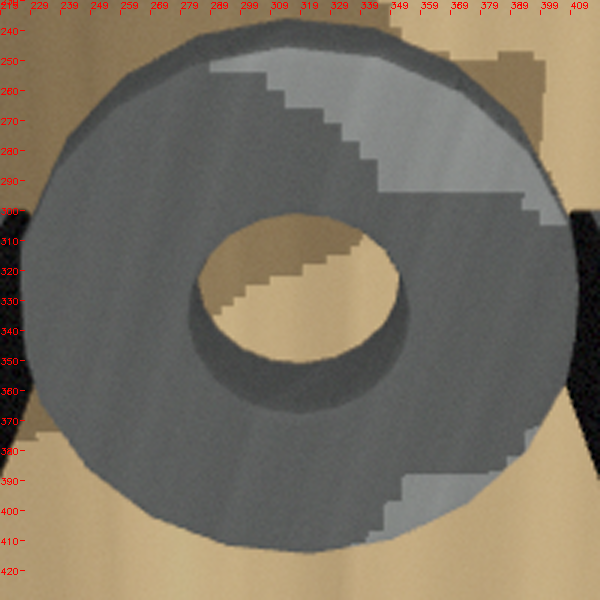

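```bash
python3 - <<'E'
from h import *
o=down(np.pi/2); x,y=.6281,.2217
bot.line_to([.4553,.2639,.12],velocity=.2)
bot.move_ptp([x,y,.12],o); s=st()
bot.line_to([x,y,.070],velocity=.12); st("on post")
bot.line_to([x,y,.032],velocity=.08); st()
z=lower(x,y,.032,.0235,fmax=5); st()
wcap("w5")
E
```

```text
t9.96 tcp [0.6273 0.2211 0.118 ] F [-0.3  0.8 -3. ] gap 0.0620
on post t10.53 tcp [0.6279 0.2221 0.0703] F [ 1.2 -0.  -2.6] gap 0.0622
 t11.15 tcp [0.6281 0.2215 0.0317] F [-0.3  0.2 -2. ] gap 0.0619
contact z 0.0250 f 10.4
 t12.90 tcp [0.6283 0.2217 0.026 ] F [-2.7 -0.7  8.4] gap 0.0618
```

View pics/w5.png

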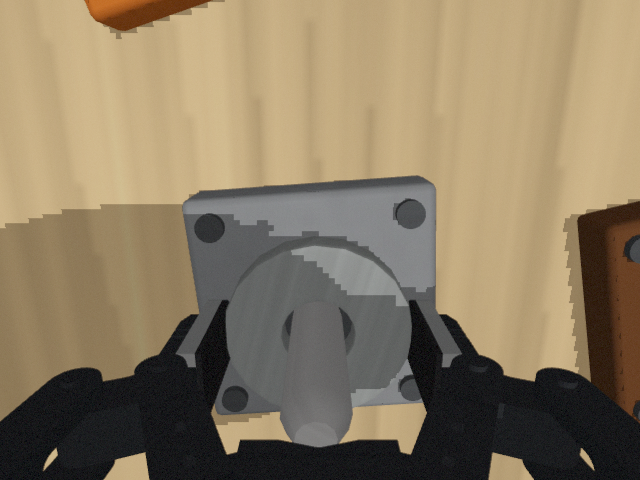

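The flange rests on the shoulder: contact came at the predicted height and it is centred on the post. I'll release and view the wheel.

```bash
python3 - <<'E'
from h import *
o=down(np.pi/2); x,y=.6281,.2217
claw.grip(.083); st()
bot.line_to([x,y,.12],velocity=.15); st(); wcap("w6")
bot.move_ptp([.60,-.18,.25],o); wcap("w7")
bot.move_ptp([.66,-.23,.2],o); wcap("w8"); st()
crops("w6",[(319,330)],"w6a",3,200)
E
```

```text
t13.30 tcp [0.6281 0.2217 0.0249] F [-0.1  0.6 -0.3] gap 0.0831
 t14.08 tcp [0.6275 0.2217 0.1192] F [-0.3  0.7 -0. ] gap 0.0831
 t16.25 tcp [ 0.6601 -0.2291  0.1996] F [-1.  -0.4  0.8] gap 0.0831
```

View pics/w6.png

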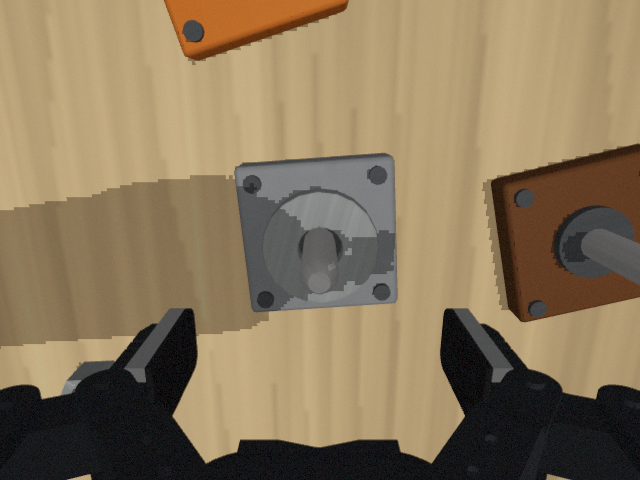

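View pics/w7.png

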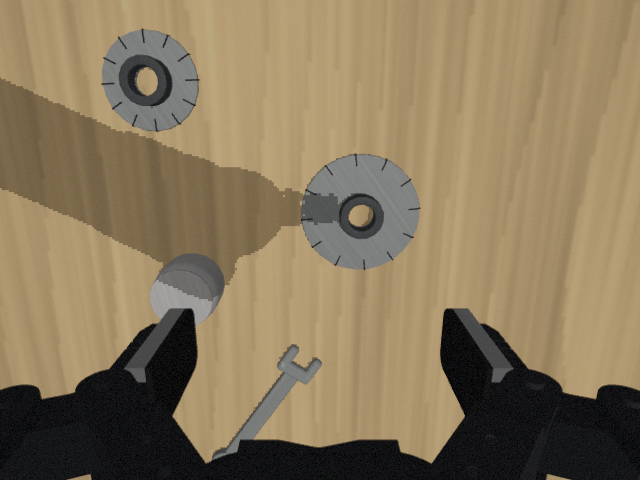

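View pics/w8.png

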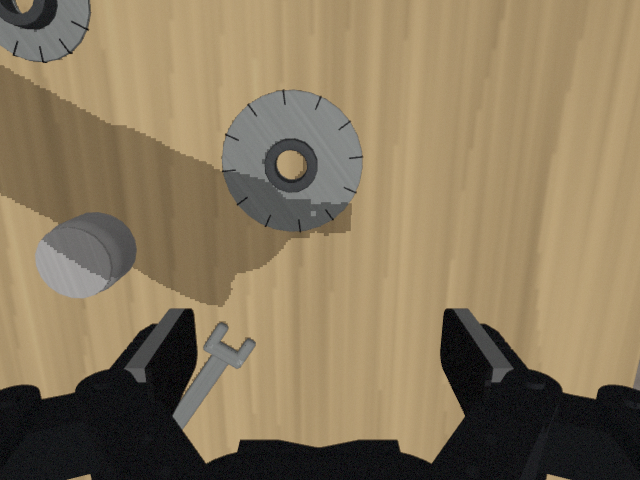

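The flange is on the shoulder with the post through it (w6). The new wheel's hub is at about (361,215) in w7 and (291,165) in w8, and both wheels stand clear of each other.

```bash
python3 - <<'E'
from h import *
im=[]
crops("w7",[(361,215)],"w7a",7,56);crops("w8",[(291,165)],"w8a",7,56)
cv2.imwrite("pics/w78.png",np.hstack([cv2.imread("pics/w7a.png"),cv2.imread("pics/w8a.png")]))
E
```

```text
(no output)
```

View pics/w78.png

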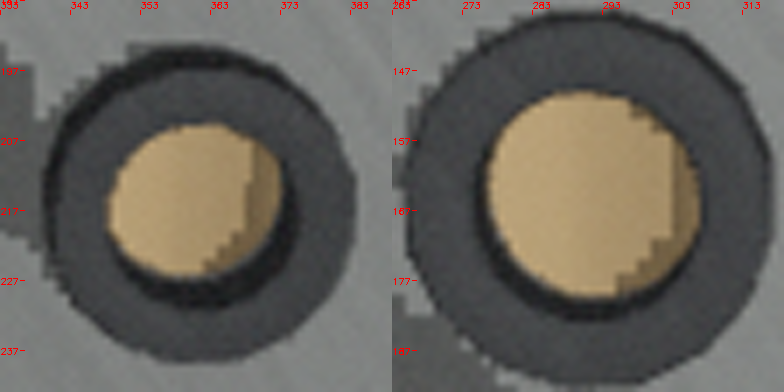

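```bash
python3 - <<'E'
from h import *
x,r=tri([ray(wcam("w7"),(361.8,217.4)),ray(wcam("w8"),(290.4,165.9))]); print(x,r)
x,y=x[0]-.0001,x[1]-.0004
bot.move_ptp([x,y,.10],down(np.pi/2))
bot.line_to([x,y,.0075],velocity=.12); st()
claw.grip(.03,60); st("grip")
bot.line_to([x,y,.04],velocity=.08); st("lift"); wcap("w9")
E
```

```text
[ 0.6397 -0.1965  0.0197] [np.float64(0.0001430147230715059), np.float64(0.0001430147230715017)]
 t17.68 tcp [ 0.6402 -0.1973  0.0084] F [ 0.   0.8 -0.9] gap 0.0829
grip t18.16 tcp [ 0.6399 -0.1969  0.0084] F [-1.7  1.2  5.5] gap 0.0371
lift t18.72 tcp [ 0.6397 -0.1967  0.0403] F [-0.1  1.1 -4.2] gap 0.0369
```

View pics/w9.png

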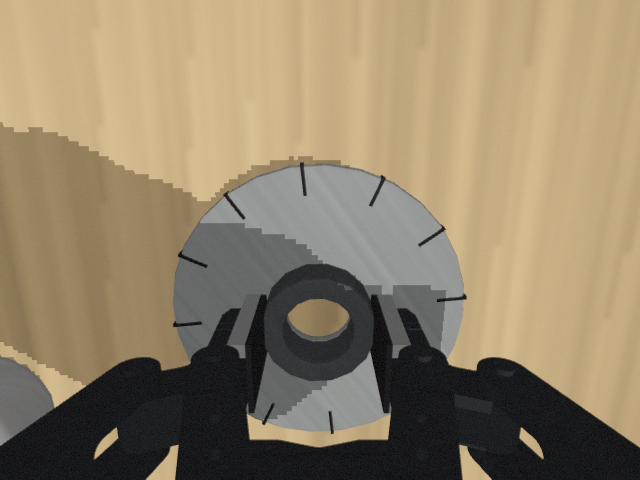

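```bash
python3 - <<'E'
from h import *
crops("w9",[(319,325)],"w9a",4,140)
for v in (324,326,328): print(atz(ray(wcam("w9"),(318.3,v)),.0519))
E
```

```text
[ 0.6404 -0.1934  0.0519]
[ 0.6404 -0.1942  0.0519]
[ 0.6404 -0.1949  0.0519]
```

View pics/w9a.png

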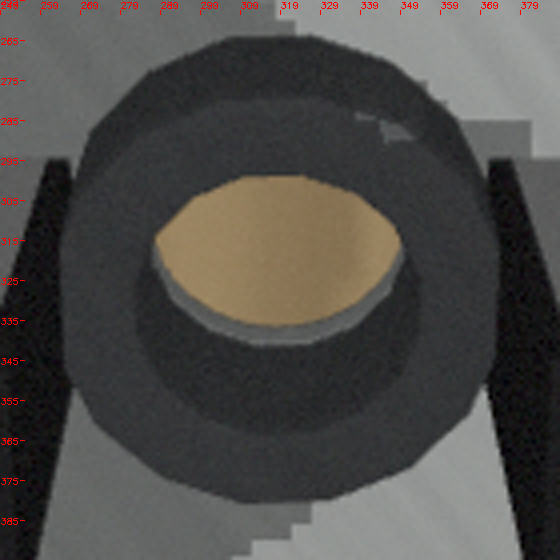

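```bash
python3 - <<'E'
from h import *
o=down(np.pi/2); x,y=.6279,.2217
bot.line_to([.6397,-.1967,.14],velocity=.2)
bot.move_ptp([x,y,.14],o); bot.sleep(.2); st()
bot.line_to([x,y,.09],velocity=.1); st("on post")
bot.line_to([x,y,.053],velocity=.08); st()
z=lower(x,y,.053,.0455,fmax=5); st()
wcap("w10")
E
```

```text
t21.16 tcp [0.6284 0.2202 0.1401] F [-0.1 -0.3 -3.8] gap 0.0371
on post t21.81 tcp [0.6282 0.2216 0.0902] F [ 0.1 -0.1 -2.6] gap 0.0368
 t22.42 tcp [0.6278 0.2215 0.0527] F [ 0.5 -0.3 -2.6] gap 0.0369
contact z 0.0470 f 14.8
 t23.92 tcp [0.6281 0.2217 0.0483] F [-6.2 -0.7 12.3] gap 0.0371
```

View pics/w10.png

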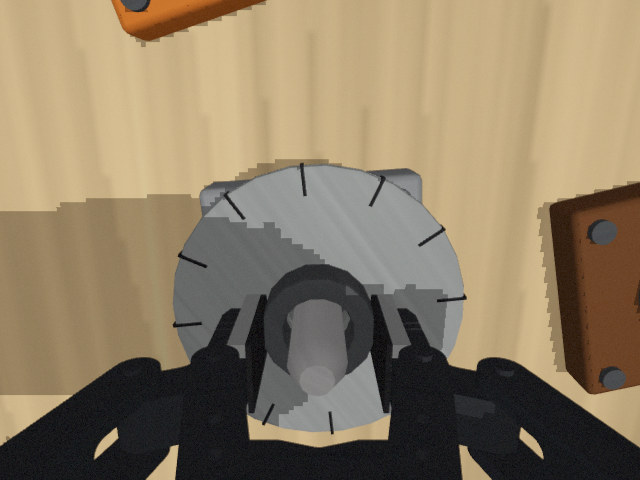

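The wheel contacted at the predicted height and looks level. Next I'll release and pick the round collar.

```bash
python3 - <<'E'
from h import *
o=down(np.pi/2); x,y=.6281,.2217
claw.grip(.07); st()
bot.line_to([x,y,.13],velocity=.15); wcap("w11")
x,y=.6748,.0125
bot.move_ptp([x,y,.10],o); bot.line_to([x,y,.004],velocity=.12); st()
claw.grip(.035,60); st("grip")
bot.line_to([x,y,.04],velocity=.08); st("lift"); wcap("w12")
crops("w12",[(319,325)],"w12a",4,140)
E
```

```text
t24.38 tcp [0.628  0.2217 0.0469] F [ 0.5 -1.   0.4] gap 0.0700
 t26.96 tcp [0.6754 0.0124 0.0048] F [ 0.3 -1.1 -0.4] gap 0.0705
grip t27.33 tcp [0.6754 0.0125 0.0055] F [-3.5  0.5  8.8] gap 0.0437
lift t27.93 tcp [0.6748 0.0126 0.0402] F [-0.7  0.5 -1.2] gap 0.0436
```

View pics/w11.png

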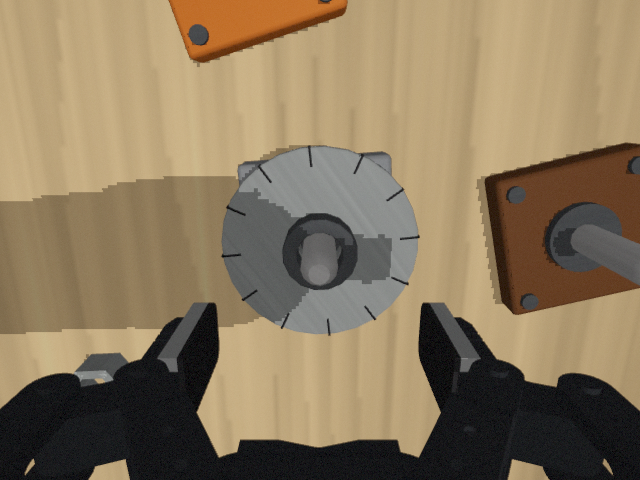

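View pics/w12a.png

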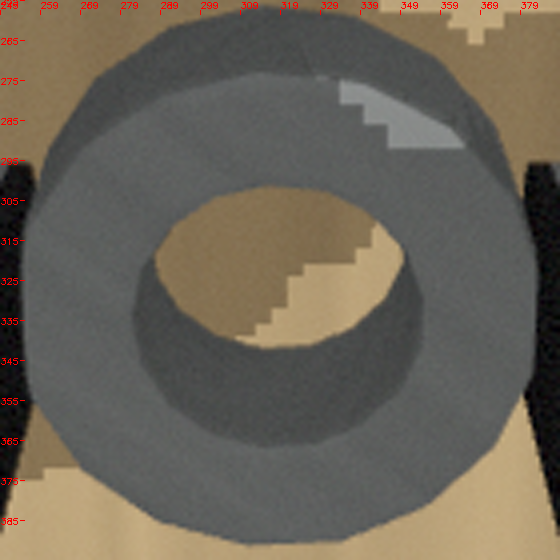

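```bash
python3 - <<'E'
from h import *
p=atz(ray(wcam("w12"),(318,333.3)),.0527); print(p, "offset", p[:2]-[.6748,.0126])
o=down(np.pi/2); x,y=.6279,.2218
bot.line_to([.6748,.0125,.14],velocity=.2)
bot.move_ptp([x,y,.14],o); bot.sleep(.2); st()
bot.line_to([x,y,.09],velocity=.1); st("on post")
bot.line_to([x,y,.070],velocity=.08); st()
z=lower(x,y,.070,.062,fmax=5); st()
wcap("w13")
E
```

```text
[0.6753 0.013  0.0527] offset [0.0005 0.0004]
 t29.70 tcp [0.6285 0.2198 0.1399] F [-0.1  0.5 -2.2] gap 0.0434
on post t30.35 tcp [0.6282 0.2217 0.0902] F [ 0.1  0.1 -1.7] gap 0.0434
 t30.75 tcp [0.6274 0.2217 0.0693] F [-0.   0.  -1.4] gap 0.0433
contact z 0.0650 f 7.1
 t32.00 tcp [0.628  0.2218 0.0656] F [-3.4 -0.1  5.7] gap 0.0435
```

View pics/w13.png

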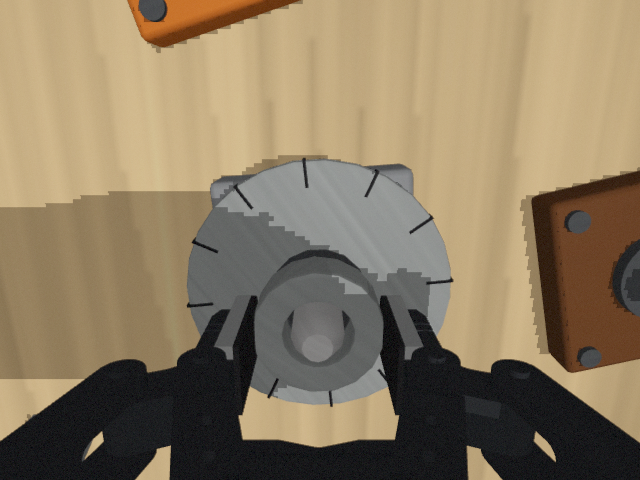

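The collar is seated. Now the hex.

```bash
python3 - <<'E'
from h import *
x,y=.628,.2218
claw.grip(.065); st()
bot.line_to([x,y,.14],velocity=.15); wcap("w14")
o=down(np.radians(63.4)); x,y=.4771,.1101
bot.move_ptp([x,y,.10],o); bot.line_to([x,y,.005],velocity=.12); st()
claw.grip(.027,60); st("grip")
bot.line_to([x,y,.04],velocity=.08); st("lift"); wcap("w15")
crops("w15",[(319,325)],"w15a",4,140)
E
```

```text
t32.39 tcp [0.6279 0.2218 0.0649] F [ 0.  -0.7  0.2] gap 0.0648
 t34.83 tcp [0.4776 0.1101 0.0054] F [-0.7 -0.5  0.2] gap 0.0647
grip t35.20 tcp [0.4775 0.1104 0.0059] F [-1.3  0.5  9.9] gap 0.0346
lift t35.78 tcp [0.4771 0.1104 0.0401] F [-0.3  0.3 -1.7] gap 0.0345
```

View pics/w14.png

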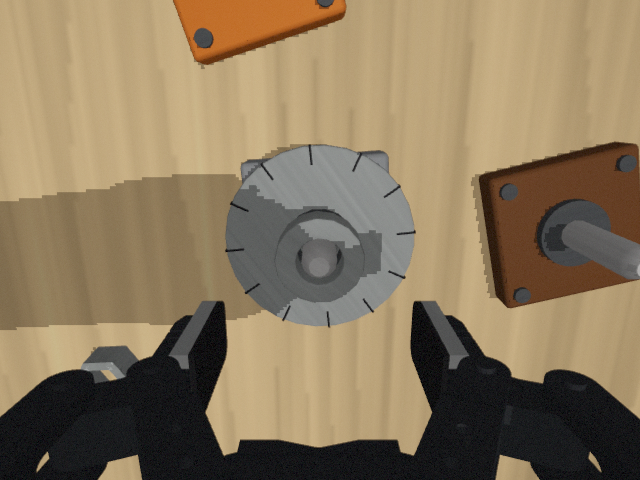

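View pics/w15a.png

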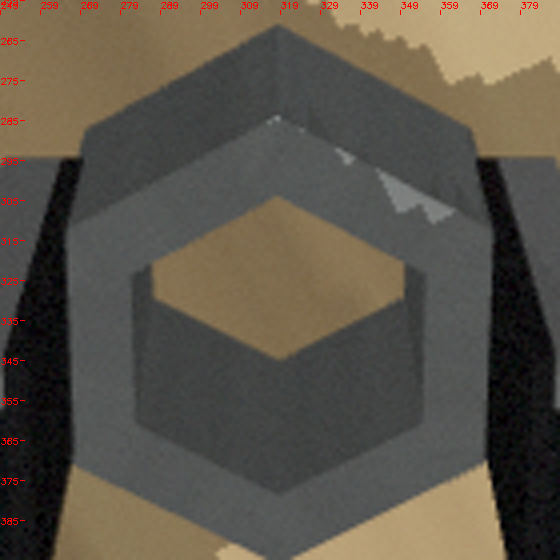

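```bash
python3 - <<'E'
from h import *
p=atz(ray(wcam("w15"),(318,340)),.0562); off=p[:2]-[.4771,.1104]
th=np.radians(63.4); tx=np.array([np.cos(th),np.sin(th)]); ty=np.array([tx[1],-tx[0]])
off=off+(-.00047)*tx+(-.0002)*ty; print(p,"true offset",off)
off=np.clip(off,-.001,.001)
o=down(th); x,y=np.array([.6281,.2221])-off; print(x,y)
bot.line_to([.4771,.1101,.15],velocity=.2)
bot.move_ptp([x,y,.15],o); bot.sleep(.3); st()
bot.line_to([x,y,.10],velocity=.08); st("above/at post top")
bot.line_to([x,y,.088],velocity=.05); st()
z=lower(x,y,.088,.0805,fmax=5); st()
wcap("w16")
E
```

```text
[0.4775 0.1103 0.0562] true offset [ 0.     -0.0004]
0.628093746254142 0.22251528049098765
 t37.61 tcp [0.6278 0.2221 0.1504] F [ 0.4 -0.2 -1.9] gap 0.0345
above/at post top t38.38 tcp [0.6284 0.2224 0.1002] F [-0.1 -0.3 -0.9] gap 0.0344
 t38.77 tcp [0.6278 0.2225 0.0876] F [-0.5 -0.  -1.2] gap 0.0345
contact z 0.0830 f 8.5
 t40.02 tcp [0.6283 0.2225 0.084 ] F [-3.2  0.2  7.4] gap 0.0345
```

View pics/w16.png

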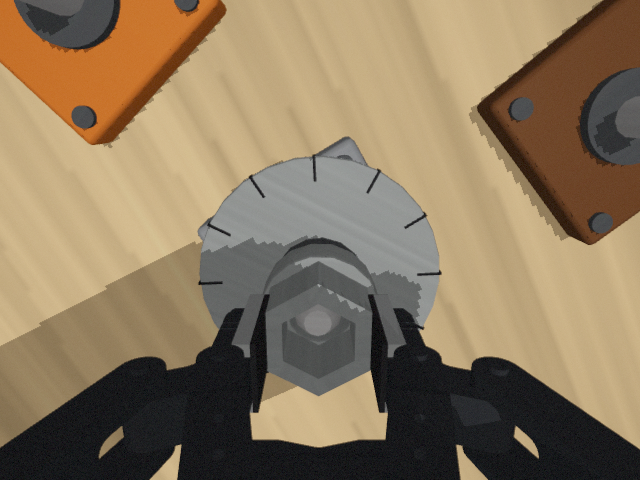

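Contact came at TCP z 0.0840 against 0.0839 predicted, with the post tip inside the hex bore. I'll release, retreat and check.

```bash
python3 - <<'E'
from h import *
claw.grip(.06); st()
bot.line_to([.6281,.2225,.18],velocity=.12); wcap("w17")
bot.move_ptp([.45,.35,.30],down(np.pi/2)); bot.sleep(.5); st()
c=vision.capture("scene")["frame"]; cv2.imwrite("pics/scene1.png",c)
a=cv2.resize(c[180:270,380:500],None,fx=4,fy=4,interpolation=cv2.INTER_CUBIC)
b=cv2.resize(c[180:290,60:330],(480,196)); cv2.imwrite("pics/s1c.png",np.vstack([a,b]))
E
```

```text
t40.44 tcp [0.628  0.2225 0.0828] F [-0.5  0.2  0.6] gap 0.0599
 t42.93 tcp [0.4502 0.3498 0.2999] F [-0.2 -0.1 -0.7] gap 0.0603
```

View pics/w17.png

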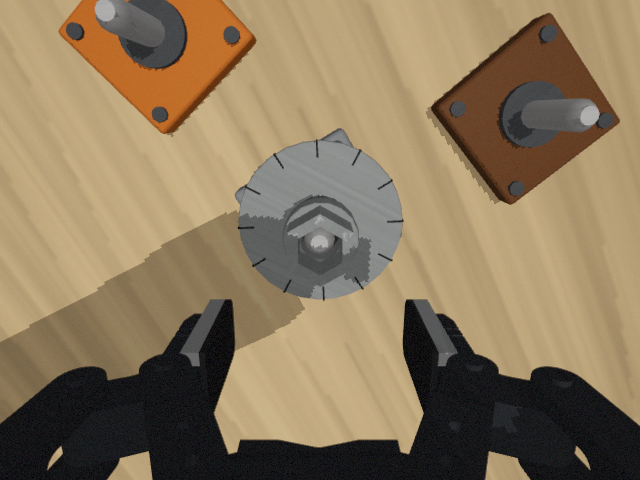

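View pics/s1c.png

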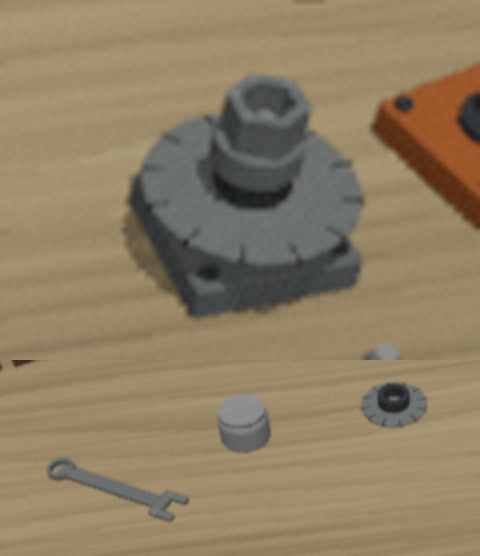

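The stack is complete and level: wheel, hub, collar and hex over the hidden flange. The worn wheel, tin and wrench haven't moved, so I'm handing in.

```bash
python3 - <<'E'
from h import *
bot.hand_in(); st()
E
```

```text
the job is handed in; nothing more can be done
the job is handed in; nothing more can be done
```

The spindle is rebuilt on the grey block. From the bottom up it carries the flange, the new full-size wheel with its hub up, the round collar and the hexagonal collar. I handed in at about 43 s, well under the 109 s limit.

- **Seating:** each part was lowered until it touched what was beneath it and only then released. Every contact came within about 0.3 mm of the predicted height. Force readings taken at each step stayed below about 15 N.
- **Final checks:** the last wrist and scene pictures show the stack level, with the post tip inside the hexagonal bore. The worn wheel, tin and wrench show no sign of having moved. The gripper was well clear.
- **Disagreements:** the fixed cameras put most heights up to about 5 mm too low. I used the wrist camera instead, which matched the stated sizes to within 1 mm. When I gripped the flange, the fingertips pressed on the bench with about 14 N. The gripper opening read 1.5–3 mm less than the true width of each part.

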